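# Hang the drained flask rings on the hook, large behind small

### The job

Two of the washed flask support rings in the draining rack are dry: hang them on the arm of the hook stand, first the large blue one, well back on the half of the arm next to the post, then the small orange one in front of it. Leave both hanging freely and leave the white ring standing in the rack.

Things in the scene. Friction and masses are not known exactly. Their poses are not given: they have to be found in the camera images.
- hook_root (a point): Hook stand, fixed: slim steel post 204 mm tall, 16 mm thick, on a white base, with one level red-coated arm 10 mm thick pointing away from the robot. Point: on the arm's centre line at the post's axis, 200 mm above the table. x along the arm to its tip, z up. Level for 148 mm, then the tip turns up: it ends at x = 156 mm and reaches 17 mm above the centre line. Rings go on only over the tip.
- blue_ring_center (a point): Large ring: rigid blue plastic, 150 mm outside, 84 mm hole, 20 mm thick, 0.2 kg. Point: centre of the hole; x is the ring's axis (level), z up. Stands on edge in a slot of the draining rack, centre 93 mm above the table. Can be pinched across its thickness at the top of the rim (33 mm of plastic above the hole) and lifted straight up. Hung, its centre is 37 mm below the arm's centre line.
- orange_ring_center (a point): Small ring: rigid orange plastic, 110 mm outside, 46 mm hole, 20 mm thick, 0.13 kg. Point: centre of the hole; x is the ring's axis (level), z up. Stands on edge in another slot of the rack, centre 69 mm above the table, 32 mm of plastic above the hole; lifts straight up. Hung, its centre is 18 mm below the arm's centre line.
- white_ring_center (a point): Middle-sized ring, not to be moved: white plastic, 130 mm outside, 66 mm hole, 20 mm thick, on edge in the third slot, centre 81 mm above the table. Point: centre of the hole; x is its axis. The rack's three slots lie in a row along the rings' axes, 80 mm apart; any ring may be in any slot; slot pins end 53 mm above the table.
Mind the look-alikes: they are no part of the job. Of the things that look like the part that bears orange_ring_center, the smallest one is meant.

How it is judged:
On the way, in this order (a step that is already met when the one before it is completed fails the run):
1. the blue ring hangs on the rear part of the arm, let go, before the orange ring is hung (x of blue_ring_center in the frame of hook_root between 0.005 and 0.09 m and y of blue_ring_center in the frame of hook_root between -0.02 and 0.02 m and z of blue_ring_center in the frame of hook_root between -0.049 and -0.025 m and angle between the x axis of blue_ring_center and the x axis of hook_root, either way round below 0.4 rad and linear speed of blue_ring below 0.03 m/s and contact force between the fingers and blue_ring below 0.1 N), for 0.2 s.
2. the orange ring hangs on the arm in front of the blue ring, let go (x of orange_ring_center in the frame of hook_root between 0.03 and 0.143 m and y of orange_ring_center in the frame of hook_root between -0.02 and 0.02 m and z of orange_ring_center in the frame of hook_root between -0.03 and -0.006 m and angle between the x axis of orange_ring_center and the x axis of hook_root, either way round below 0.4 rad and linear speed of orange_ring below 0.03 m/s and contact force between the fingers and orange_ring below 0.1 N), for 0.2 s.
At the end, for the whole second after the job is handed in: Both rings hang still, let go, on the arm: blue centre 5 to 90 mm from the post axis, orange centre in front of it at 30 to 143 mm; each within 20 mm sideways and 12 mm of hanging height, axis within 0.4 rad of the arm. White ring still in its slot (within 30 mm) (all of step 1 and all of step 2); the robot touches nothing.
It fails at once if the white ring is moved more than 30 mm from where it stood (distance of white_ring_center from where it was at the start of the episode above 0.03 m).
It also fails if it takes over 51 s, if anything falls off the work surface, if the arm or the gripper's body presses on something with over 40 N, if the wrist force passes 120 N, or if a joint passes its speed limit or range.

### The arm

A 6-joint arm with a two-finger parallel gripper is mounted at the origin on the work surface. World frame = base frame: x ahead of the robot, y to its left, z up, the work surface at z = 0. Lengths are in m, angles in rad, forces in N, time in s.
With the tool pointing down it reaches from about 0.3 to 0.875 m from the base axis. Payload 6.4 kg.
Tool frame: the origin (TCP) lies midway between the tips of the shut fingers; the grasp point (between the pads) lies 19 mm behind it; z points along the fingers, y is the line along which they close (so a half turn about z gives the same grasp; the last joint's range is limited). The gripper opens to 85 mm and grips with 20 to 120 N. Pads are 22 mm wide; open, the fingers measure 114 mm over their backs; the gripper's body (76 mm by 85 mm) begins 54 mm behind the grasp point. The pads swing forward as they close: fully open they stand 13 mm farther back than shut.
Start: joints at [-1.357, 0.181, 1.607, -0, 1.354, -0.206], TCP at [0.234, -0.525, 0.231] pointing down, gripper open.
Joint ranges: [-2.99, 2.99], [-0.89, 2.07], [0.3, 2.58], [-1.14, 4.28], [0, 2.63], [-3.12, 3.12]. Speed limits (rad/s): [2.57, 2.57, 3.01, 3.14, 3.14, 3.14].

### API

Orientations are given as a unit quaternion [w, x, y, z].
In Python, from station import robot, read_camera, camera_info gives the robot as it stands.
- The arm moves only by the tool carry_out, never from a script. Its argument "deltas" is a list of rows, each an object with "linear": the shift along the tool's x, y, z in cm, a list of three; "rot": the turn, a rotation vector about the tool's x, y, z in degrees, a list of three. A call has 1 to 5 rows; each row is the pose to reach, as a shift and turn from the pose commanded when the call began, along the tool's axes at that moment; what a row does not reach only later rows make up. A row lasts 1/10 s, in which the tool goes at most 50 mm and 8.59 degrees, less where a joint would pass 70% of its speed; a pose out of reach is approached as far as the arm can. A call with a gripper value outside its range is refused whole. "claw" is the finger opening in cm, from 0 to 8.54, set as the call begins (left out, the last holds). The fingers move at their own pace and stop on an object; the grip force is fixed at half the most. Time passes only in rows, so rows that repeat a pose let the fingers close. It gives the time, the measured TCP pose, the force, the opening and the grip force at its end, in the units of the state.
- robot.observe(): the state, without advancing time (a new reading comes with each control period).
- read_camera(name): name is "scene" or "top" or "wrist"; returns (picture, depth): 480x640x3 uint8, blue, green, red; 480x640 float32, m along the optical axis (not along the pixel's ray), 0 where there is no reading.
- camera_info(name): a dict with "fov_y" (degrees; the focal length in pixels is half the picture's height over the tangent of half this angle, whatever the lens; pixels are square), "cx", "cy" (the principal point, pixels), "eye" and "orientation" of the camera in the world; the wrist camera has in their place "hand_eye" (4x4, takes a point from camera to tool coordinates, whose origin is the TCP and whose axes are the flange's). Camera axes: x right, y down, z forward; pixel columns grow to the right and rows downward; lengths in m; the calibration is good to about 2 mm. The wrist camera is an equidistant fisheye: a pixel r from the principal point sees the ray r / f radians off the axis. A picture is of the moment at which its call begins: read the wrist's pose just before it. camera_info takes no time and is no camera call.
- robot.hand_in(): hands the job in; it is judged then, once.
The state is a dict: "time_s": time; "joints": joint angles; "qvel": joint speeds; "effort": joint torques, N m; "eef_pos": TCP position; "ee_rot": TCP orientation; "ft_force": force on the tool from outside, world axes, zero at the start; "torque": the same for the moment, N m; "opening": finger opening in m; "grasp_force": force on a finger pad.
Only numpy, scipy, OpenCV 4.12 (cv2) and the standard library are available. Lean on these libraries where they do the work, as an engineer would, in place of code of your own. Each camera call takes 0.05 s, during which the arm holds its last target. There are 200 camera calls.

## Working session

There is one attempt and no reset: what is moved stays moved. The work goes in short steps, Python scripts to look and compute and a tool call to move; the robot and the scene stay as the last step left them, time stands still between calls to the robot, and variables do not carry over. Pictures are saved under pics/ and viewed, at most 10 in all, crops included, and the job is handed in when it is done.

Besides the shell and the picture viewer there is one more tool, called as a command line: name --argument value ..., lists and objects as JSON in quotes. carry_out: Moves the arm, as the interface text tells. Its arguments: {"type":"object","properties":{"deltas":{"type":"array"},"claw":{"type":"number"}},"required":["deltas"]}

```bash
mkdir -p pics; ls; python3 - <<'E'
from station import robot, read_camera, camera_info
import cv2, numpy as np
s=robot.observe(); print(s)
for n in ("scene","top"):
    p,d=read_camera(n); cv2.imwrite(f"pics/{n}0.png",p); np.save(f"pics/{n}0.npy",d); print(n,camera_info(n))
E
```

```text
pics
{'time_s': 0.0, 'joints': array([-1.35732739e+00,  1.81570740e-01,  1.60801348e+00, -2.50420134e-06,
        1.35377296e+00, -2.06306468e-01]), 'qvel': array([ 0.00214305,  0.0010786 , -0.00060314, -0.0017121 ,  0.00019043,
        0.00051899]), 'effort': array([ 1.10737470e-03, -4.44865680e+01, -3.51334584e+01, -7.17847934e-05,
        9.05827823e-03, -3.33964429e-06]), 'eef_pos': array([ 0.23423727, -0.52452485,  0.2303648 ]), 'ee_rot': array([-8.82249074e-04,  9.78053881e-01,  2.08350251e-01, -4.38205314e-06]), 'ft_force': array([-0.19591912, -0.26639785, -0.1025607 ]), 'torque': array([ 0.00627598, -0.0217044 ,  0.01259022]), 'grasp_force': 0.0, 'opening': 0.08545988273557412}
scene {'fov_y': 53.82092332275917, 'cx': 308.7060027979157, 'cy': 243.31302017448468, 'eye': array([ 0.81055967, -0.72467032,  0.73773113]), 'orientation': array([-0.43327605,  0.86846907,  0.21639334, -0.10586432])}
top {'fov_y': 47.15628560665786, 'cx': 314.1893411796229, 'cy': 235.18123752165005, 'eye': array([ 0.31983547, -0.07680673,  1.40133321]), 'orientation': array([ 0.04601522, -0.69583911,  0.71522172, -0.0463512 ])}
```

View pics/scene0.png

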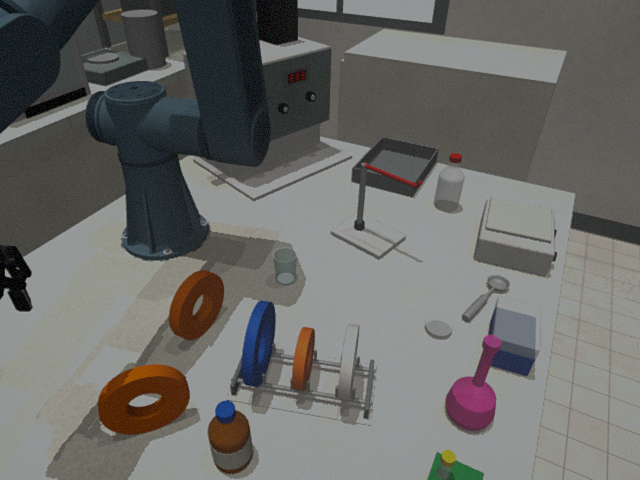

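View pics/top0.png

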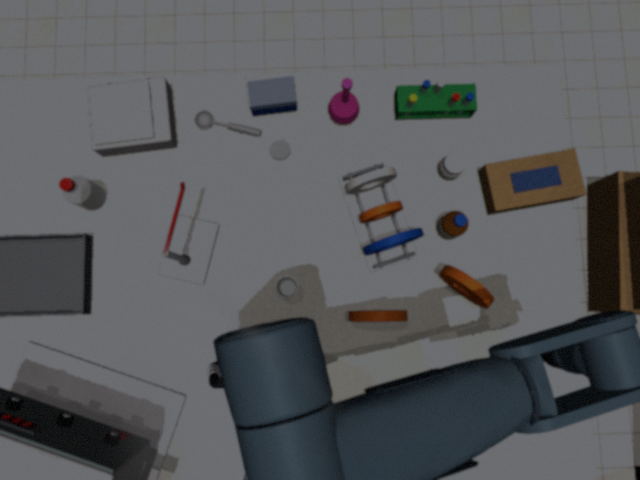

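The scene picture shows the rack with blue (260,340), small orange (303,360) and white (349,362); two larger orange look-alikes at left. The hook stand is at (360,200), with its arm tip at (418,185). In the top picture blue is at (393,242), orange (381,211), white (371,178), and the hook runs from its post (~170,255) to its tip (183,185).

```bash
cat > h.py <<'E'
import numpy as np, cv2
from scipy.spatial.transform import Rotation as R
from station import robot, read_camera, camera_info
def q(o): return R.from_quat(np.r_[o[1:],o[0]])
def cloud(n,d):
    c=camera_info(n); f=240/np.tan(np.radians(c['fov_y']/2))
    v,u=np.indices(d.shape); P=np.stack([(u-c['cx'])/f*d,(v-c['cy'])/f*d,d],-1)
    return P@q(c['orientation']).as_matrix().T+c['eye']
def hsv(p): return cv2.split(cv2.cvtColor(p,cv2.COLOR_BGR2HSV))
def mask(p,col):
    H,S,V=hsv(p)
    return {'blue':(H>100)&(H<125)&(S>150),'orange':(H>6)&(H<18)&(S>150),'red':((H<5)|(H>174))&(S>140),'white':(S<40)&(V>60)}[col]
def fit(pts,lo=None):
    c=pts.mean(0); e,w=np.linalg.eigh(np.cov((pts-c).T)); return c,w,np.sqrt(e)
E
python3 - <<'E'
from h import *
np.set_printoptions(precision=4,suppress=True)
box={'scene':{'blue':(235,295,280,390),'orange':(288,320,320,395),'white':(335,362,318,405),'red':(355,425,155,195)},
'top':{'blue':(355,228,425,0),}}
box={'scene':{'blue':(235,280,295,390),'orange':(288,318,320,395),'white':(335,362,318,405),'red':(355,425,155,195)},
'top':{'blue':(358,428,222,262),'orange':(352,408,197,226),'white':(340,400,163,196),'red':(160,190,178,260)}}
box['scene']['blue']=(235,280,295,390)
for n in ('scene','top'):
    p=cv2.imread(f'pics/{n}0.png'); d=np.load(f'pics/{n}0.npy'); W=cloud(n,d)
    for k,(a,b,c,e) in box[n].items():
        m=np.zeros(d.shape,bool); m[c:e,a:b]=1; m&=mask(p,k)&(d>0)
        P=W[m]; P=P[P[:,2]>(.06 if k!='red' else .17)]
        print(n,k,len(P))
        if len(P)<5: continue
        xy=P[:,:2]; c0=np.median(xy,0)
        top=P[P[:,2]>P[:,2].max()-.012]
        e,w=np.linalg.eigh(np.cov((xy-xy.mean(0)).T)); ax=w[:,1]; t=(xy-xy.mean(0))@w
        print(' mean',P.mean(0),'min',P.min(0),'max',P.max(0),'top',top.mean(0),'long yaw',np.degrees(np.arctan2(ax[1],ax[0])))
        lo,hi=np.percentile(t,[1,99],axis=0); print(' ext',hi-lo,'mid',xy.mean(0)+w@((lo+hi)/2))
E
```

```text
scene blue 993
 mean [ 0.4814 -0.2946  0.1338] min [ 0.4527 -0.3398  0.06  ] max [ 0.5016 -0.2055  0.1686] top [ 0.4745 -0.2721  0.1624] long yaw 106.87089840767472
 ext [0.018  0.1173] mid [ 0.477  -0.2813]
scene orange 661
 mean [ 0.5567 -0.2675  0.1051] min [ 0.534  -0.2981  0.0605] max [ 0.5729 -0.2022  0.1251] top [ 0.551  -0.2491  0.1194] long yaw 105.69571350617404
 ext [0.0186 0.0851] mid [ 0.5527 -0.255 ]
scene white 980
 mean [ 0.6342 -0.25    0.1194] min [ 0.606  -0.2858  0.0605] max [ 0.6523 -0.1612  0.1465] top [ 0.6267 -0.2267  0.1411] long yaw 105.18459244438984
 ext [0.0206 0.1053] mid [ 0.6288 -0.2323]
scene red 187
 mean [0.5306 0.2252 0.2027] min [0.4522 0.2043 0.1973] max [0.6022 0.2492 0.2161] top [0.5528 0.2196 0.207 ] long yaw 165.0319285261914
 ext [0.01  0.151] mid [0.5285 0.2258]
top blue 517
 mean [ 0.4664 -0.2582  0.152 ] min [ 0.4428 -0.3294  0.0608] max [ 0.4942 -0.196   0.1747] top [ 0.4695 -0.2664  0.1659] long yaw 106.65953571249523
 ext [0.0184 0.1321] mid [ 0.4682 -0.262 ]
top orange 389
 mean [ 0.5429 -0.2384  0.1112] min [ 0.5237 -0.2896  0.0605] max [ 0.5649 -0.1924  0.1295] top [ 0.5463 -0.2448  0.1223] long yaw 106.23700934975001
 ext [0.0185 0.0958] mid [ 0.5449 -0.2405]
top white 507
 mean [ 0.6206 -0.216   0.1287] min [ 0.5964 -0.2853  0.0607] max [ 0.6484 -0.1581  0.1547] top [ 0.6233 -0.2197  0.1455] long yaw 106.22779173045359
 ext [0.0203 0.1245] mid [ 0.6229 -0.22  ]
top red 146
 mean [0.5373 0.2241 0.206 ] min [0.4706 0.2059 0.1979] max [0.5996 0.2426 0.2187] top [0.5516 0.2198 0.2099] long yaw 164.87853790804
 ext [0.0067 0.13  ] mid [0.5346 0.2248]
```

```bash
cat >> h.py <<'E'
def go(target,yaw):
    "tool-frame shift (cm) and rotvec (deg) from the present pose to TCP target, tool down, tool y at yaw (deg)"
    s=robot.observe(); T=q(s['ee_rot'])
    y=np.radians(yaw); Y=np.array([np.cos(y),np.sin(y),0]); Z=np.array([0,0,-1.]); G=R.from_matrix(np.c_[np.cross(Y,Z),Y,Z])
    print('cm',np.round(T.inv().apply(np.array(target)-s['eef_pos'])*100,2),'deg',np.round((T.inv()*G).as_rotvec(degrees=True),2),'at',s['eef_pos'],'t',s['time_s'])
E
python3 - <<'E'
from h import *
from scipy.optimize import least_squares
np.set_printoptions(precision=4,suppress=True)
box={'scene':{'blue':(235,280,295,390),'orange':(288,318,320,395),'white':(335,362,318,405),'red':(355,425,155,195)},
'top':{'blue':(358,428,222,262),'orange':(352,408,197,226),'white':(340,400,163,196),'red':(160,190,178,260)}}
par={'blue':(.075,.042,.093,.47,-.266),'orange':(.055,.023,.069,.546,-.245),'white':(.065,.033,.081,.623,-.22)}
W={};I={}
for n in box: I[n]=cv2.imread(f'pics/{n}0.png'); D=np.load(f'pics/{n}0.npy'); W[n]=cloud(n,D)
def get(n,k):
    a,b,c,e=box[n][k]; m=np.zeros((480,640),bool); m[c:e,a:b]=1; m&=mask(I[n],k); P=W[n][m]; return P[np.isfinite(P).all(1)]
for k,(ro,ri,zc,x0,y0) in par.items():
  for use in (['scene'],['top'],['scene','top']):
    P=np.vstack([get(n,k) for n in use]); P=P[(P[:,2]>.06)&(np.hypot(P[:,0]-x0,P[:,1]-y0)<.1)]
    def res(v):
        ax=np.array([np.cos(v[2]),np.sin(v[2])]); d=P[:,:2]-v[:2]; a=abs(d@ax)-.01; t=d@[-ax[1],ax[0]]; r=np.hypot(t,P[:,2]-zc-v[3])
        b=abs(r-(ro+ri)/2)-(ro-ri)/2
        return np.where((a>0)|(b>0),np.hypot(np.maximum(a,0),np.maximum(b,0)),np.maximum(a,b))
    o=least_squares(res,[x0,y0,.28,0],loss='soft_l1',f_scale=.003); print(k,use,o.x[:2],np.degrees(o.x[2]),'dz',o.x[3],'rms',np.median(abs(o.fun)))
for n in box:
    P=get(n,'red'); P=P[(P[:,2]>.185)]
    L=P[P[:,2]<.212]; v=cv2.fitLine(L[:,:2].astype(np.float32),cv2.DIST_HUBER,0,.01,.01).ravel(); dd=v[:2]*np.sign(v[0]); s=(P[:,:2]-v[2:])@dd
    print(n,'arm yaw',np.degrees(np.arctan2(dd[1],dd[0])),'pt',v[2:],'end',v[2:]+dd*np.percentile(s,99.5),'begin',v[2:]+dd*np.percentile(s,.5),'z',np.median(L[:,2]))
    Q=W[n].reshape(-1,3); m=(Q[:,2]>.08)&(Q[:,2]<.19)&(np.hypot(Q[:,0]-.452,Q[:,1]-.245)<.03); print(' post pts',m.sum(),Q[m].mean(0) if m.any() else '', Q[m][:,:2].std(0))
E
```

```text
blue ['scene'] [ 0.471 -0.266] 16.262079355295732 dz -0.0025784915032096645 rms 0.0006616578352676393
blue ['top'] [ 0.4709 -0.2675] 17.142414379267688 dz -0.0012345434752950443 rms 0.001202181783678074
blue ['scene', 'top'] [ 0.4707 -0.2662] 16.66233223570848 dz -0.0021722804245590246 rms 0.0008678781602495002
orange ['scene'] [ 0.5477 -0.243 ] 16.268822792867823 dz -0.001357624654440473 rms 0.0006948561953619495
orange ['top'] [ 0.5476 -0.2448] 16.39131579500268 dz 0.00040658640083178775 rms 0.0011724554624063313
orange ['scene', 'top'] [ 0.5473 -0.2433] 16.683450825577268 dz -0.0008854775026483167 rms 0.0008732326320103172
white ['scene'] [ 0.6244 -0.2199] 16.77408763292512 dz -0.0017574084318598695 rms 0.0006122988864629281
white ['top'] [ 0.6242 -0.2216] 16.075805374333438 dz -0.0003427362182887331 rms 0.0010953585569982958
white ['scene', 'top'] [ 0.6242 -0.2202] 16.53285688977073 dz -0.0013726148198485247 rms 0.0008196416064030002
scene arm yaw -15.042801 pt [0.5279 0.2259] end [1.0298 0.091 ] begin [0.4533 0.2459] z 0.20221695535681872
 post pts 243 [0.45   0.2444 0.1374] [0.0044 0.0028]
top arm yaw -15.047987 pt [0.5317 0.2256] end [0.5981 0.2078] begin [0.4708 0.242 ] z 0.2050173197428855
 post pts 88 [0.445  0.2427 0.138 ] [0.0043 0.0026]
```

```bash
python3 -c "
from h import *
go([.471,-.2662,.22],16.5)"
```

```text
cm [ 32.15 -13.95   1.08] deg [-6.000e-02 -8.000e-02 -8.245e+01] at [ 0.23425449 -0.52458322  0.23048052] t 0.1
```

carry_out --deltas '[{"linear": [3.2, -1.4, 0], "rot": [0, 0, -8]}, {"linear": [6.4, -2.8, 0], "rot": [0, 0, -16]}, {"linear": [9.6, -4.2, 0], "rot": [0, 0, -24]}, {"linear": [12.8, -5.6, 0], "rot": [0, 0, -32]}, {"linear": [16, -7, 0], "rot": [0, 0, -40]}]' --claw 6

```text
time_s: 0.6
eef_pos: [0.3525, -0.3946, 0.2309]
ee_rot: [-0.0, 0.846, 0.533, 0.0]
ft_force: [0.4, -0.3, -0.4]
opening: 0.0601
grasp_force: 0.0
```

```bash
python3 -c "
from h import *
go([.471,-.2662,.22],16.5)"
```

```text
cm [16.7   5.13  1.09] deg [-2.000e-02 -4.000e-02 -4.213e+01] at [ 0.35253974 -0.39458792  0.23088591] t 0.6
```

carry_out --deltas '[{"linear": [3.4, 1, 0.2], "rot": [0, 0, -8.4]}, {"linear": [6.8, 2, 0.4], "rot": [0, 0, -16.8]}, {"linear": [10.2, 3.1, 0.6], "rot": [0, 0, -25.2]}, {"linear": [13.6, 4.1, 0.8], "rot": [0, 0, -33.7]}, {"linear": [16.7, 5.1, 1.1], "rot": [0, 0, -42.1]}]'

```text
time_s: 1.1
eef_pos: [0.4717, -0.2665, 0.22]
ee_rot: [-0.0, 0.598, 0.801, 0.0]
ft_force: [0.6, -0.5, 0.1]
opening: 0.0598
grasp_force: 0.0
```

carry_out --deltas '[{"linear": [0, 0, 0], "rot": [0, 0, 0]}, {"linear": [0, 0, 0], "rot": [0, 0, 0]}]'

```text
time_s: 1.3
eef_pos: [0.4709, -0.2674, 0.2198]
ee_rot: [-0.001, 0.601, 0.8, -0.0]
ft_force: [-1.4, 0.5, -0.7]
opening: 0.0599
grasp_force: 0.0
```

```bash
python3 - <<'E'
from h import *
go([.471,-.2662,.141],16.5)
p,d=read_camera('wrist'); cv2.imwrite('pics/w1.png',p); print({k:v for k,v in camera_info('wrist').items()})
E
```

```text
cm [0.11 0.05 7.88] deg [-0.05 -0.04 -0.32] at [ 0.47091133 -0.26741562  0.21981261] t 1.3
{'fov_y': 65.70646984690485, 'cx': 321.3937575980822, 'cy': 234.22212516101203, 'hand_eye': array([[-4.44613664e-04, -9.58522905e-01, -2.85015162e-01,
         7.20746271e-02],
       [ 9.99999451e-01, -6.96512198e-04,  7.82447761e-04,
         3.98687136e-04],
       [-9.48510638e-04, -2.85014658e-01,  9.58522689e-01,
        -1.42302189e-01],
       [ 0.00000000e+00,  0.00000000e+00,  0.00000000e+00,
         1.00000000e+00]])}
```

View pics/w1.png

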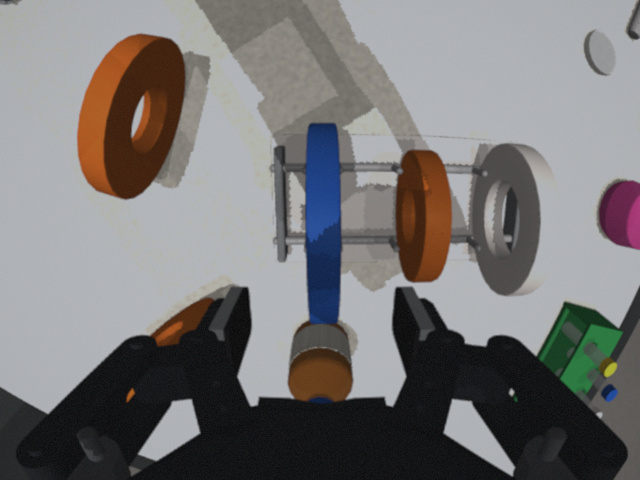

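The wrist view shows the blue ring at column 323, midway between the fingers. Its far edge at row 123 is where the calibration predicts it. I'm descending.

carry_out --deltas '[{"linear": [0.1, 0, 2], "rot": [0, 0, 0]}, {"linear": [0.1, 0, 4], "rot": [0, 0, 0]}, {"linear": [0.1, 0, 6], "rot": [0, 0, 0]}, {"linear": [0.1, 0, 7.4], "rot": [0, 0, 0]}, {"linear": [0.1, 0, 7.9], "rot": [0, 0, 0]}]'

```text
time_s: 1.85
eef_pos: [0.4693, -0.2673, 0.1397]
ee_rot: [-0.001, 0.602, 0.799, 0.0]
ft_force: [1.1, -0.7, -0.3]
opening: 0.0598
grasp_force: 0.0
```

carry_out --deltas '[{"linear": [0, 0, 0], "rot": [0, 0, 0]}, {"linear": [0, 0, 0], "rot": [0, 0, 0]}, {"linear": [0, 0, 0], "rot": [0, 0, 0]}, {"linear": [0, 0, 0], "rot": [0, 0, 0]}, {"linear": [0, 0, 0], "rot": [0, 0, 0]}]' --claw 1

```text
time_s: 2.35
eef_pos: [0.4715, -0.2675, 0.1423]
ee_rot: [0.001, 0.601, 0.799, 0.0]
ft_force: [0.6, -0.5, 2.7]
opening: 0.0103
grasp_force: 10.9
```

carry_out --deltas '[{"linear": [0, 0, 0], "rot": [0, 0, 0]}, {"linear": [0, 0, 0], "rot": [0, 0, 0]}, {"linear": [0, 0, 0], "rot": [0, 0, 0]}]'

```text
time_s: 2.65
eef_pos: [0.4713, -0.2676, 0.1422]
ee_rot: [0.001, 0.601, 0.799, 0.0]
ft_force: [1.9, 0.6, 4.8]
opening: 0.0106
grasp_force: 12.1
```

```bash
python3 - <<'E'
from h import *
p,d=read_camera('wrist'); cv2.imwrite('pics/w2.png',p); s=robot.observe(); print(s['opening'],s['grasp_force'])
E
```

```text
0.010076857363923152 12.157432611992363
```

View pics/w2.png

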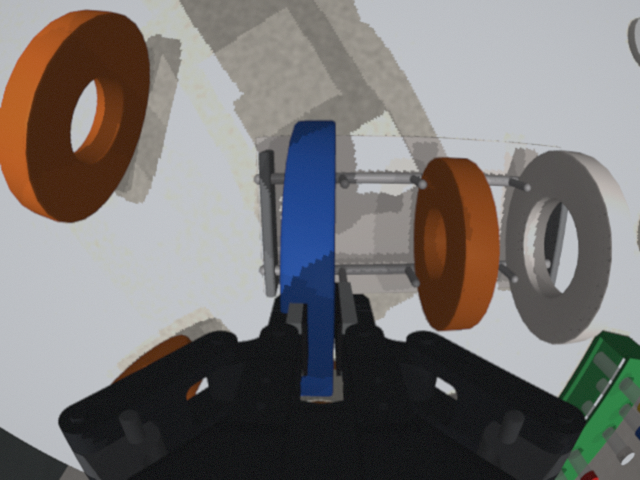

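The ring is between the pads (columns 300-335), but the force is only 12 N at the commanded opening. I'll close fully.

carry_out --deltas '[{"linear": [0, 0, 0], "rot": [0, 0, 0]}, {"linear": [0, 0, 0], "rot": [0, 0, 0]}, {"linear": [0, 0, 0], "rot": [0, 0, 0]}, {"linear": [0, 0, 0], "rot": [0, 0, 0]}]' --claw 0

```text
time_s: 3.1
eef_pos: [0.4707, -0.2679, 0.1424]
ee_rot: [0.001, 0.601, 0.799, -0.001]
ft_force: [-1.9, 0.1, 8.9]
opening: 0.0087
grasp_force: 59.0
```

carry_out --deltas '[{"linear": [0, 0, -0.5], "rot": [0, 0, 0]}, {"linear": [0, 0, -1.5], "rot": [0, 0, 0]}, {"linear": [0, 0, -3], "rot": [0, 0, 0]}, {"linear": [0, 0, -4.5], "rot": [0, 0, 0]}, {"linear": [0, 0, -6], "rot": [0, 0, 0]}]'

```text
time_s: 3.6
eef_pos: [0.4702, -0.2668, 0.2018]
ee_rot: [-0.001, 0.601, 0.799, -0.0]
ft_force: [0.4, -0.2, -1.8]
opening: 0.0086
grasp_force: 58.6
```

```bash
python3 - <<'E'
from h import *
p,d=read_camera('scene'); cv2.imwrite('pics/s3.png',p[200:480,100:500]); np.save('pics/s3.npy',d);cv2.imwrite('pics/s3f.png',p)
E
```

```text
(no output)
```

View pics/s3.png

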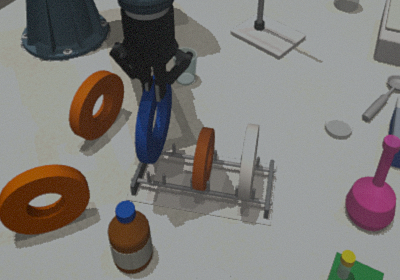

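The blue ring is held and out of its slot. I'll fit its pose in the hand.

```bash
cat >> h.py <<'E'
from scipy.optimize import least_squares
def ringfit(n,p,d,k,ro,ri,c0,yaw0,rad=.11):
    c0=np.array(c0); P=cloud(n,d)[mask(p,k)&(d>0)]; P=P[np.linalg.norm(P-c0,axis=1)<rad]
    def res(v):
        ax=np.array([np.cos(v[3])*np.cos(v[4]),np.sin(v[3])*np.cos(v[4]),np.sin(v[4])]); e=P-v[:3]; t=e@ax; a=abs(t)-.01; r=np.linalg.norm(e-np.outer(t,ax),axis=1)
        b=abs(r-(ro+ri)/2)-(ro-ri)/2
        return np.where((a>0)|(b>0),np.hypot(np.maximum(a,0),np.maximum(b,0)),np.maximum(a,b))
    o=least_squares(res,[*c0,np.radians(yaw0),0],loss='soft_l1',f_scale=.003)
    print(n,len(P),'centre',np.round(o.x[:3],4),'yaw,pitch',np.round(np.degrees(o.x[3:]),1),'med',np.median(abs(o.fun))); return o.x
E
python3 - <<'E'
from h import *
ringfit('scene',cv2.imread('pics/s3f.png'),np.load('pics/s3.npy'),'blue',.075,.042,[.47,-.266,.15],16.5)
go([.47,-.10,.30],2)
E
```

```text
scene 1178 centre [ 0.4652 -0.2661  0.1499] yaw,pitch [16.2  0.9] med 0.0006204440528497501
cm [16.12  4.55 -9.57] deg [ 0.1   0.13 14.17] at [ 0.47135797 -0.26774627  0.20460944] t 3.65
```

carry_out --deltas '[{"linear": [0, 0, -2.5], "rot": [0, 0, 0]}, {"linear": [0, 0, -5.5], "rot": [0, 0, 0]}, {"linear": [0, 0, -8], "rot": [0, 0, 0]}, {"linear": [0, 0, -9], "rot": [0, 0, 0]}]'

```text
time_s: 4.05
eef_pos: [0.4713, -0.2677, 0.2938]
ee_rot: [0.002, 0.601, 0.799, -0.0]
ft_force: [0.9, 0.5, -1.8]
opening: 0.0086
grasp_force: 58.7
```

```bash
python3 -c "
from h import *
go([.53,-.115,.29],6)"
```

```text
cm [13.03  9.89  0.36] deg [ 0.12  0.16 10.16] at [ 0.47125718 -0.26768912  0.29380936] t 4.05
```

carry_out --deltas '[{"linear": [1.8, 1.4, 0.1], "rot": [0, 0, 1.5]}, {"linear": [4.5, 3.5, 0.1], "rot": [0, 0, 3.5]}, {"linear": [7.5, 5.7, 0.2], "rot": [0, 0, 6]}, {"linear": [10.5, 8, 0.3], "rot": [0, 0, 8.2]}, {"linear": [13, 9.9, 0.3], "rot": [0, 0, 10.2]}]'

```text
time_s: 4.55
eef_pos: [0.5292, -0.1127, 0.2868]
ee_rot: [-0.001, 0.67, 0.742, -0.0]
ft_force: [-0.6, -0.5, -1.7]
opening: 0.009
grasp_force: 58.6
```

```bash
python3 -c "
from h import *
go([.59,.04,.27],-5)"
```

```text
cm [14.56  7.61  1.68] deg [-0.12 -0.07 10.89] at [ 0.52923622 -0.11265393  0.28675605] t 4.55
```

carry_out --deltas '[{"linear": [2.8, 1.5, 0.2], "rot": [0, 0, 2.2]}, {"linear": [5.7, 3, 0.5], "rot": [0, 0, 4.3]}, {"linear": [8.7, 4.5, 0.8], "rot": [0, 0, 6.5]}, {"linear": [11.7, 6.1, 1.2], "rot": [0, 0, 8.7]}, {"linear": [14.5, 7.6, 1.6], "rot": [0, 0, 10.9]}]'

```text
time_s: 5.05
eef_pos: [0.5897, 0.039, 0.2707]
ee_rot: [-0.001, 0.737, 0.675, -0.001]
ft_force: [0.9, -1.4, -0.7]
opening: 0.0088
grasp_force: 58.7
```

```bash
python3 -c "
from h import *
go([.6515,.189,.243],-15.05)"
```

```text
cm [15.49  4.84  2.76] deg [-1.300e-01  1.000e-02  1.003e+01] at [0.58974815 0.03896413 0.27068683] t 5.05
```

carry_out --deltas '[{"linear": [3, 2.5, 0.5], "rot": [0, 0, 2]}, {"linear": [6.5, 4, 1.2], "rot": [0, 0, 4]}, {"linear": [10, 4.8, 2], "rot": [0, 0, 6]}, {"linear": [13.5, 4.8, 2.6], "rot": [0, 0, 8]}, {"linear": [15.5, 4.8, 2.8], "rot": [0, 0, 10]}]'

```text
time_s: 5.55
eef_pos: [0.65, 0.1903, 0.2411]
ee_rot: [-0.001, 0.793, 0.609, -0.002]
ft_force: [0.4, -0.7, -1.9]
opening: 0.009
grasp_force: 58.7
```

carry_out --deltas '[{"linear": [0, 0, 0], "rot": [0, 0, 0]}, {"linear": [0, 0, 0], "rot": [0, 0, 0]}]'

```text
time_s: 5.75
eef_pos: [0.6506, 0.1878, 0.2428]
ee_rot: [-0.0, 0.793, 0.61, -0.001]
ft_force: [0.4, -0.2, -0.6]
opening: 0.0087
grasp_force: 58.8
```

```bash
python3 - <<'E'
from h import *
p,d=read_camera('scene'); cv2.imwrite('pics/s4f.png',p); np.save('pics/s4.npy',d); cv2.imwrite('pics/s4.png',p[60:330,250:600])
s=robot.observe(); x=ringfit('scene',p,d,'blue',.075,.042,[.6475,.1935,.19],-15)
t=np.radians(-15.05); r=x[:2]-[.4485,.247]; print('hook x,y',r@[np.cos(t),np.sin(t)],r@[-np.sin(t),np.cos(t)],s['eef_pos'])
go([.6515,.189,.243],-15.05)
E
```

```text
scene 417 centre [0.6461 0.1907 0.1905] yaw,pitch [-14.8   0.7] med 0.0007236932798531
hook x,y 0.20546610623397546 -0.0030494476690294064 [0.65086477 0.18704927 0.24330893]
cm [0.2  0.01 0.03] deg [-0.07  0.06  0.13] at [0.65086477 0.18704927 0.24330893] t 5.8
```

View pics/s4.png

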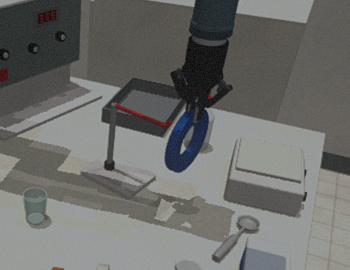

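The blue ring stands coaxial, just beyond the tip (y off 3 mm, height good). I'll slide it over the arm.

carry_out --deltas '[{"linear": [0.3, -2, 0], "rot": [0, 0, 0]}, {"linear": [0.3, -5.5, 0], "rot": [0, 0, 0]}, {"linear": [0.3, -9.5, 0], "rot": [0, 0, 0]}, {"linear": [0.3, -13.5, 0], "rot": [0, 0, 0]}, {"linear": [0.3, -17, 0], "rot": [0, 0, 0]}]'

```text
time_s: 6.3
eef_pos: [0.4862, 0.2334, 0.2442]
ee_rot: [0.0, 0.794, 0.609, -0.0]
ft_force: [0.5, 0.5, -1.1]
opening: 0.0089
grasp_force: 58.8
```

carry_out --deltas '[{"linear": [0, 0, 0.6], "rot": [0, 0, 0]}, {"linear": [0, 0, 1.2], "rot": [0, 0, 0]}, {"linear": [0, 0, 1.8], "rot": [0, 0, 0]}, {"linear": [0, 0, 2.2], "rot": [0, 0, 0]}, {"linear": [0, 0, 2.5], "rot": [0, 0, 0]}]'

```text
time_s: 6.8
eef_pos: [0.4883, 0.2338, 0.2184]
ee_rot: [-0.0, 0.793, 0.609, -0.0]
ft_force: [0.7, -0.2, -1.7]
opening: 0.0088
grasp_force: 58.9
```

```bash
cat >> h.py <<'E'
def hookrel(x):
    t=np.radians(-15.05); r=x[:2]-[.4485,.247]; print('hook xyz',np.round([r@[np.cos(t),np.sin(t)],r@[-np.sin(t),np.cos(t)],x[2]-.2],4))
E
python3 - <<'E'
from h import *
p,d=read_camera('scene'); cv2.imwrite('pics/s5.png',p[60:330,250:600]); np.save('pics/s5.npy',d)
s=robot.observe(); print(s['eef_pos'],s['ft_force']); hookrel(ringfit('scene',p,d,'blue',.075,.042,[.482,.238,.165],-15)); hookrel(s['eef_pos'])
E
```

```text
[0.4879821  0.23384175 0.21801849] [ 0.17374218 -0.58367485 -2.55303658]
scene 447 centre [0.4837 0.2366 0.1659] yaw,pitch [-15.    0.4] med 0.0008722769246228244
hook xyz [ 0.0367 -0.0009 -0.0341]
hook xyz [ 0.0415 -0.0025  0.018 ]
```

carry_out --deltas '[{"linear": [0, 0, 0.2], "rot": [0, 0, 0]}, {"linear": [0, 0, 0.3], "rot": [0, 0, 0]}, {"linear": [0, 0, 0.3], "rot": [0, 0, 0]}]'

```text
time_s: 7.15
eef_pos: [0.4879, 0.2344, 0.2162]
ee_rot: [-0.0, 0.793, 0.609, -0.0]
ft_force: [-0.7, -0.7, -1.6]
opening: 0.009
grasp_force: 58.9
```

carry_out --deltas '[{"linear": [0, 0, 0], "rot": [0, 0, 0]}, {"linear": [0, 0, 0], "rot": [0, 0, 0]}, {"linear": [0, 0, 0], "rot": [0, 0, 0]}, {"linear": [0, 0, 0], "rot": [0, 0, 0]}]' --claw 3.6

```text
time_s: 7.55
eef_pos: [0.4879, 0.2345, 0.2166]
ee_rot: [0.0, 0.793, 0.609, 0.0]
ft_force: [-0.3, -0.1, 0.6]
opening: 0.036
grasp_force: 0.0
```

carry_out --deltas '[{"linear": [0, 0, -1.5], "rot": [0, 0, 0]}, {"linear": [0, 0, -3.5], "rot": [0, 0, 0]}, {"linear": [0, 0, -6], "rot": [0, 0, 0]}, {"linear": [0, 0, -8], "rot": [0, 0, 0]}, {"linear": [0, 0, -9], "rot": [0, 0, 0]}]'

```text
time_s: 8.05
eef_pos: [0.4888, 0.2347, 0.3098]
ee_rot: [0.001, 0.793, 0.609, 0.002]
ft_force: [0.9, -0.5, 0.5]
opening: 0.0361
grasp_force: 0.0
```

```bash
python3 - <<'E'
from h import *
p,d=read_camera('scene'); cv2.imwrite('pics/s6.png',p[60:330,250:600]); np.save('pics/s6.npy',d)
hookrel(ringfit('scene',p,d,'blue',.075,.042,[.482,.238,.165],-15))
go([.587,.042,.31],0)
E
```

```text
scene 501 centre [0.4831 0.2404 0.1613] yaw,pitch [-15.3  -0.2] med 0.0009156906113861277
hook xyz [ 0.0351  0.0026 -0.0387]
cm [-16.1   14.43   0.08] deg [  0.3   -0.12 -14.94] at [0.48911029 0.2347489  0.3104694 ] t 8.1
```

View pics/s6.png

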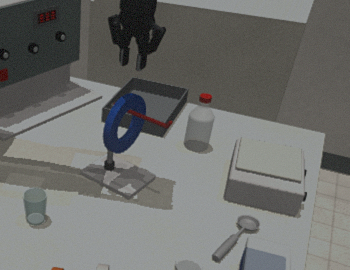

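Blue hangs on the arm at x = 35 mm, let go and clear of the gripper. Next is the small orange ring.

carry_out --deltas '[{"linear": [-3, 2.7, 0], "rot": [0, 0, -3]}, {"linear": [-6.2, 5.6, 0], "rot": [0, 0, -6]}, {"linear": [-9.5, 8.5, 0], "rot": [0, 0, -9]}, {"linear": [-12.8, 11.5, 0], "rot": [0, 0, -12]}, {"linear": [-16.1, 14.4, 0], "rot": [0, 0, -15]}]' --claw 5.5

```text
time_s: 8.6
eef_pos: [0.5857, 0.0401, 0.3057]
ee_rot: [-0.0, 0.706, 0.708, -0.0]
ft_force: [1.0, 0.7, 0.1]
opening: 0.0552
grasp_force: 0.0
```

```bash
python3 -c "
from h import *
go([.567,-.10,.27],8)"
```

```text
cm [-14.01  -1.91   3.57] deg [-0.05 -0.02 -7.81] at [0.58565875 0.04012443 0.30568405] t 8.6
```

carry_out --deltas '[{"linear": [-3, -0.4, 0.7], "rot": [0, 0, -1.6]}, {"linear": [-6, -0.8, 1.4], "rot": [0, 0, -3.2]}, {"linear": [-9, -1.2, 2.1], "rot": [0, 0, -4.8]}, {"linear": [-12, -1.6, 2.8], "rot": [0, 0, -6.4]}, {"linear": [-14, -1.9, 3.6], "rot": [0, 0, -7.8]}]'

```text
time_s: 9.1
eef_pos: [0.5659, -0.1002, 0.2694]
ee_rot: [-0.0, 0.657, 0.754, -0.0]
ft_force: [0.9, 0.7, -0.4]
opening: 0.0554
grasp_force: 0.0
```

```bash
python3 -c "
from h import *
go([.5475,-.2437,.2],16.4)"
```

```text
cm [-13.97  -3.77   6.94] deg [-0.06 -0.01 -8.56] at [ 0.56587258 -0.10018111  0.26941243] t 9.1
```

carry_out --deltas '[{"linear": [-3.5, -0.9, 1.4], "rot": [0, 0, -2]}, {"linear": [-7.5, -2, 2.8], "rot": [0, 0, -4]}, {"linear": [-11.5, -3, 4.5], "rot": [0, 0, -6.5]}, {"linear": [-14, -3.8, 6], "rot": [0, 0, -8.6]}, {"linear": [-14, -3.8, 6.9], "rot": [0, 0, -8.6]}]'

```text
time_s: 9.6
eef_pos: [0.5463, -0.2452, 0.199]
ee_rot: [-0.001, 0.6, 0.8, -0.001]
ft_force: [0.3, 0.2, -0.6]
opening: 0.055
grasp_force: 0.0
```

carry_out --deltas '[{"linear": [0, 0, 0], "rot": [0, 0, 0]}]'

```text
time_s: 9.7
eef_pos: [0.5466, -0.2417, 0.1989]
ee_rot: [-0.002, 0.599, 0.8, 0.0]
ft_force: [0.1, 0.3, -0.2]
opening: 0.0548
grasp_force: 0.0
```

```bash
python3 - <<'E'
from h import *
go([.5475,-.2437,.097],16.4)
p,d=read_camera('scene'); 
p[:,:288]=0;p[:,322:]=0
ringfit('scene',p,d,'orange',.055,.023,[.5475,-.2437,.069],16.4,.08)
p,d=read_camera('wrist'); cv2.imwrite('pics/w7.png',p)
m=mask(p,'orange'); n,l,st,c=cv2.connectedComponentsWithStats(m.astype(np.uint8)); print(st[st[:,4]>500])
E
```

```text
cm [-0.25  0.05 10.19] deg [-0.14 -0.22 -0.06] at [ 0.54664201 -0.24171796  0.1988924 ] t 9.7
scene 788 centre [ 0.5476 -0.2428  0.0678] yaw,pitch [16.6  0.2] med 0.000608979023801394
[[     0      0    640    480 286676]
 [     0     52    106    157  12381]
 [   307    155     31    143   4096]
 [    44    306    104    101   3467]
 [   244    366     24     40    519]]
```

The orange ring spans columns 307-338 in the wrist view, centred between the fingers. I'm descending.

carry_out --deltas '[{"linear": [-0.1, 0, 2.5], "rot": [0, 0, 0]}, {"linear": [-0.1, 0, 5], "rot": [0, 0, 0]}, {"linear": [-0.1, 0, 7.5], "rot": [0, 0, 0]}, {"linear": [-0.1, 0, 9.4], "rot": [0, 0, 0]}, {"linear": [-0.1, 0, 10.1], "rot": [0, 0, 0]}]'

```text
time_s: 10.3
eef_pos: [0.548, -0.2412, 0.0991]
ee_rot: [-0.001, 0.598, 0.802, 0.0]
ft_force: [-0.3, -0.3, 0.1]
opening: 0.0551
grasp_force: 0.0
```

carry_out --deltas '[{"linear": [0, 0, 0], "rot": [0, 0, 0]}, {"linear": [0, 0, 0], "rot": [0, 0, 0]}, {"linear": [0, 0, 0], "rot": [0, 0, 0]}, {"linear": [0, 0, 0], "rot": [0, 0, 0]}, {"linear": [0, 0, 0], "rot": [0, 0, 0]}]' --claw 0

```text
time_s: 10.8
eef_pos: [0.5491, -0.2437, 0.1021]
ee_rot: [0.001, 0.599, 0.801, 0.0]
ft_force: [-1.5, 0.9, 5.2]
opening: 0.0087
grasp_force: 60.8
```

carry_out --deltas '[{"linear": [0, 0, -0.3], "rot": [0, 0, 0]}, {"linear": [0, 0, -1.2], "rot": [0, 0, 0]}, {"linear": [0, 0, -2.5], "rot": [0, 0, 0]}, {"linear": [0, 0, -4], "rot": [0, 0, 0]}, {"linear": [0, 0, -6], "rot": [0, 0, 0]}]'

```text
time_s: 11.3
eef_pos: [0.548, -0.243, 0.1613]
ee_rot: [-0.0, 0.599, 0.801, -0.0]
ft_force: [-0.7, -0.4, -1.4]
opening: 0.0088
grasp_force: 59.7
```

carry_out --deltas '[{"linear": [0, 0, -2.5], "rot": [0, 0, 0]}, {"linear": [0, 0, -5.5], "rot": [0, 0, 0]}, {"linear": [0, 0, -8.5], "rot": [0, 0, 0]}, {"linear": [0, 0, -10], "rot": [0, 0, 0]}, {"linear": [0, 0, -10], "rot": [0, 0, 0]}]'

```text
time_s: 11.8
eef_pos: [0.5496, -0.244, 0.264]
ee_rot: [0.003, 0.599, 0.801, 0.0]
ft_force: [-0.0, -0.5, -1.7]
opening: 0.0089
grasp_force: 59.8
```

```bash
python3 - <<'E'
from h import *
s=robot.observe();print(s['eef_pos'],s['grasp_force'])
p,d=read_camera('scene'); cv2.imwrite('pics/s8f.png',p); p[:,:240]=0
e=s['eef_pos']; ringfit('scene',p,d,'orange',.055,.023,e-[0,0,.03],16.4,.07)
go([.59,.04,.27],-5)
E
```

```text
[ 0.54961909 -0.24402393  0.26395178] 59.83247354657237
scene 920 centre [ 0.5449 -0.2441  0.2296] yaw,pitch [16.4  1.1] med 0.0005031169909338554
cm [26.01 11.99 -0.89] deg [ 0.11  0.09 21.45] at [ 0.54869039 -0.24341149  0.26141518] t 11.85
```

carry_out --deltas '[{"linear": [2, 1, 0], "rot": [0, 0, 1.8]}, {"linear": [4.8, 2.3, 0], "rot": [0, 0, 4]}, {"linear": [7.8, 3.7, -0.2], "rot": [0, 0, 6.5]}, {"linear": [10.8, 5, -0.4], "rot": [0, 0, 9]}, {"linear": [13.8, 6.4, -0.6], "rot": [0, 0, 11.4]}]'

```text
time_s: 12.35
eef_pos: [0.5694, -0.0911, 0.2638]
ee_rot: [-0.002, 0.676, 0.737, -0.001]
ft_force: [-0.3, 0.3, -1.5]
opening: 0.0085
grasp_force: 59.8
```

```bash
python3 -c "
from h import *
go([.63,.07,.26],-8)"
```

```text
cm [15.53  7.42  0.38] deg [-0.22 -0.08 12.93] at [ 0.56944513 -0.09112423  0.26380157] t 12.35
```

carry_out --deltas '[{"linear": [3.1, 1.5, 0], "rot": [0, 0, 2.6]}, {"linear": [6.2, 3, 0.1], "rot": [0, 0, 5.2]}, {"linear": [9.3, 4.5, 0.2], "rot": [0, 0, 7.8]}, {"linear": [12.4, 6, 0.3], "rot": [0, 0, 10.4]}, {"linear": [15.5, 7.4, 0.4], "rot": [0, 0, 12.9]}]'

```text
time_s: 12.85
eef_pos: [0.6299, 0.0697, 0.2595]
ee_rot: [-0.001, 0.754, 0.656, -0.001]
ft_force: [0.7, 0.3, -1.4]
opening: 0.0087
grasp_force: 59.8
```

```bash
python3 -c "
from h import *
go([.6561,.1912,.24],-15.05)"
```

```text
cm [12.4   0.92  1.94] deg [-0.23  0.03  7.1 ] at [0.62988026 0.06971295 0.25949571] t 12.85
```

carry_out --deltas '[{"linear": [3, 0.6, 0.5], "rot": [0, 0, 1.8]}, {"linear": [6.2, 0.9, 1], "rot": [0, 0, 3.6]}, {"linear": [9.4, 0.9, 1.5], "rot": [0, 0, 5.4]}, {"linear": [11.8, 0.9, 1.8], "rot": [0, 0, 7.1]}, {"linear": [12.4, 0.9, 1.9], "rot": [0, 0, 7.1]}]'

```text
time_s: 13.35
eef_pos: [0.6549, 0.1925, 0.2397]
ee_rot: [-0.002, 0.792, 0.61, -0.002]
ft_force: [0.3, -0.9, -2.0]
opening: 0.0085
grasp_force: 59.8
```

carry_out --deltas '[{"linear": [0, 0, 0], "rot": [0, 0, 0]}, {"linear": [0, 0, 0], "rot": [0, 0, 0]}]'

```text
time_s: 13.55
eef_pos: [0.656, 0.1889, 0.2422]
ee_rot: [-0.0, 0.793, 0.609, -0.001]
ft_force: [0.5, -0.4, -2.0]
opening: 0.0085
grasp_force: 59.8
```

```bash
python3 - <<'E'
from h import *
s=robot.observe();hookrel(s['eef_pos'])
p,d=read_camera('scene'); cv2.imwrite('pics/s9.png',p[60:330,250:600])
hookrel(ringfit('scene',p,d,'orange',.055,.023,[.651,.1925,.206],-15,.08))
hookrel(ringfit('scene',p,d,'blue',.075,.042,[.482,.238,.165],-15))
go([.6561,.1912,.24],-15.05)
E
```

```text
hook xyz [ 0.2155 -0.0022  0.0422]
scene 694 centre [0.6512 0.1911 0.2078] yaw,pitch [-14.9   0.7] med 0.0007199478462922215
hook xyz [ 0.2103 -0.0014  0.0078]
scene 451 centre [0.4832 0.2399 0.1615] yaw,pitch [-15.2   0.1] med 0.0008086199216857069
hook xyz [ 0.0354  0.0022 -0.0385]
cm [ 0.24 -0.09  0.27] deg [-0.04  0.04  0.06] at [0.65633727 0.18860904 0.24272104] t 13.6
```

View pics/s9.png

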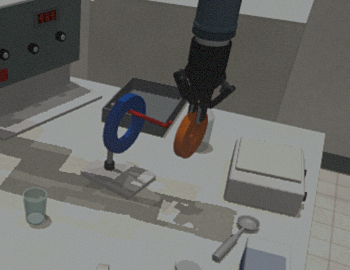

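The orange ring is aligned beyond the tip and blue still hangs at 35 mm. I'll slide orange on.

carry_out --deltas '[{"linear": [0.3, -1.5, 0], "rot": [0, 0, 0]}, {"linear": [0.3, -4, 0], "rot": [0, 0, 0]}, {"linear": [0.3, -7, 0], "rot": [0, 0, 0]}, {"linear": [0.3, -9.5, 0], "rot": [0, 0, 0]}, {"linear": [0.3, -11, 0], "rot": [0, 0, 0]}]'

```text
time_s: 14.1
eef_pos: [0.5495, 0.2203, 0.2436]
ee_rot: [-0.0, 0.793, 0.609, -0.0]
ft_force: [-0.3, -0.5, -1.0]
opening: 0.0091
grasp_force: 59.7
```

carry_out --deltas '[{"linear": [0, 0, 0.6], "rot": [0, 0, 0]}, {"linear": [0, 0, 1.2], "rot": [0, 0, 0]}, {"linear": [0, 0, 1.8], "rot": [0, 0, 0]}, {"linear": [0, 0, 2.2], "rot": [0, 0, 0]}, {"linear": [0, 0, 2.4], "rot": [0, 0, 0]}]'

```text
time_s: 14.6
eef_pos: [0.5511, 0.2206, 0.2181]
ee_rot: [-0.0, 0.793, 0.609, -0.001]
ft_force: [0.4, -0.9, -2.2]
opening: 0.0084
grasp_force: 59.8
```

```bash
python3 - <<'E'
from h import *
s=robot.observe();hookrel(s['eef_pos']); print(s['ft_force'])
p,d=read_camera('scene')
hookrel(ringfit('scene',p,d,'orange',.055,.023,[.545,.221,.182],-15,.08))
E
```

```text
hook xyz [0.106  0.0012 0.0181]
[ 0.35740297 -0.94224301 -2.17804803]
scene 697 centre [0.5464 0.2228 0.1836] yaw,pitch [-14.9   0.6] med 0.0007592398862138472
hook xyz [ 0.1008  0.002  -0.0164]
```

carry_out --deltas '[{"linear": [0, 0, 0.2], "rot": [0, 0, 0]}, {"linear": [0, 0, 0.2], "rot": [0, 0, 0]}]'

```text
time_s: 14.85
eef_pos: [0.551, 0.2211, 0.2171]
ee_rot: [-0.0, 0.793, 0.609, -0.0]
ft_force: [0.2, 0.5, -1.2]
opening: 0.009
grasp_force: 59.8
```

carry_out --deltas '[{"linear": [0, 0, 0], "rot": [0, 0, 0]}, {"linear": [0, 0, 0], "rot": [0, 0, 0]}, {"linear": [0, 0, 0], "rot": [0, 0, 0]}, {"linear": [0, 0, 0], "rot": [0, 0, 0]}]' --claw 3.6

```text
time_s: 15.25
eef_pos: [0.5511, 0.2212, 0.2176]
ee_rot: [0.0, 0.793, 0.609, 0.0]
ft_force: [-0.2, -0.3, -0.6]
opening: 0.0358
grasp_force: 0.0
```

carry_out --deltas '[{"linear": [0, 0, -1.5], "rot": [0, 0, 0]}, {"linear": [0, 0, -3.5], "rot": [0, 0, 0]}, {"linear": [0, 0, -6], "rot": [0, 0, 0]}, {"linear": [0, 0, -8], "rot": [0, 0, 0]}, {"linear": [0, 0, -9], "rot": [0, 0, 0]}]'

```text
time_s: 15.75
eef_pos: [0.552, 0.2214, 0.311]
ee_rot: [0.001, 0.793, 0.609, 0.002]
ft_force: [0.4, 0.1, -0.2]
opening: 0.0363
grasp_force: 0.0
```

carry_out --deltas '[{"linear": [0, 0, 0], "rot": [0, 0, 0]}, {"linear": [0, 0, 0], "rot": [0, 0, 0]}, {"linear": [0, 0, 0], "rot": [0, 0, 0]}, {"linear": [0, 0, 0], "rot": [0, 0, 0]}, {"linear": [0, 0, 0], "rot": [0, 0, 0]}]'

```text
time_s: 16.25
eef_pos: [0.5506, 0.221, 0.3064]
ee_rot: [-0.0, 0.793, 0.609, -0.001]
ft_force: [-0.7, -0.7, 0.4]
opening: 0.0358
grasp_force: 0.0
```

```bash
python3 - <<'E'
from h import *
p,d=read_camera('scene'); cv2.imwrite('pics/s10.png',p[60:420,200:600])
for i in range(2):
    hookrel(ringfit('scene',p,d,'orange',.055,.023,[.545,.221,.182],-15,.08))
    hookrel(ringfit('scene',p,d,'blue',.075,.042,[.482,.238,.165],-15)); p,d=read_camera('scene')
E
```

```text
scene 798 centre [0.5454 0.224  0.1808] yaw,pitch [-15.1   0. ] med 0.0007126065650422345
hook xyz [ 0.0996  0.003  -0.0192]
scene 372 centre [0.483  0.2403 0.1612] yaw,pitch [-15.1  -0.4] med 0.0007363858579082228
hook xyz [ 0.0351  0.0025 -0.0388]
scene 778 centre [0.5455 0.2243 0.1807] yaw,pitch [-14.8   0.1] med 0.0008078111762077345
hook xyz [ 0.0996  0.0033 -0.0193]
scene 345 centre [0.4833 0.2399 0.1614] yaw,pitch [-14.7   0.1] med 0.0008631455140152375
hook xyz [ 0.0355  0.0022 -0.0386]
```

View pics/s10.png

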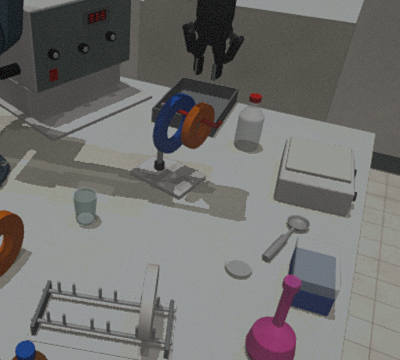

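Both rings hang still on the arm, blue behind and orange in front. The white ring stands in its slot and the gripper is clear.

```bash
python3 -c "
from station import robot
print(robot.hand_in())"
```

```text
the job is handed in; nothing more can be done
None
```

I handed the job in with both rings let go and still on the arm: blue about 35 mm from the post and orange in front of it at about 100 mm. The white ring is still in its slot; no pass/fail verdict came back.

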